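# Stow the foot file under the sprung hold-down of its drying dock

### The arm

A 6-joint arm with a two-finger parallel gripper is mounted at the origin on the work surface. World frame = base frame: x ahead of the robot, y to its left, z up, the work surface at z = 0. Lengths are in mm, angles in degrees, forces in N, time in s.
With the tool pointing down it reaches from about 350 to 850 mm from the base axis. Payload 8.1 kg.
Tool frame: the origin (TCP) lies at the very end of the fingers, on their centre line; the grasp point (between the pads) lies 19 mm behind it; z points along the fingers, y is the direction in which the jaws open and shut (so a half turn about z gives the same grasp; the last joint's range is limited). The gripper opens to 85 mm and grips with 20 to 120 N. Pads are 22 mm wide; open, the fingers measure 114 mm over their backs; the gripper's body (76 mm by 85 mm) begins 54 mm behind the grasp point. The pads swing forward as they close: fully open they stand 13 mm farther back than shut.
Start: joints at [-76.971, 7.471, 85.268, -0, 87.261, -4.893], TCP at [184.655, -570.884, 231.292] pointing down, gripper open.
Joint ranges: [-169.43, 169.43], [-51.17, 129.36], [1.28, 143.12], [-76.62, 256.62], [0, 156.53], [-152.29, 152.29]. Speed limits (degrees/s): [136.94, 136.94, 159.86, 180, 180, 180].

### API

Orientations are given as [roll, pitch, yaw] about the fixed x, y, z axes, in that order (R = Rz(yaw) Ry(pitch) Rx(roll)).
In Python, from bench import sensors, viewer, job gives the robot as it stands.
- The arm moves only by the shell command python3 -m pendant 'ROWS' [FORCE]. ROWS is JSON, one flat list of numbers, 5 for each row, row after row: the shift along the world's x, y, z in mm, then the turn about the world's z in rad, then the finger opening in mm, from 0 to 85.4. In form: [x, y, z, twist, hand, x, y, z, twist, hand, ...]. A call has 1 to 12 rows; each row shifts and turns the pose as measured when the row begins; what a row does not reach is not made up. A row lasts 1/12 s, in which the tool goes at most 41.7 mm and 7.16 degrees, less where a joint would pass 70% of its speed; a pose out of reach is approached as far as the arm can. A call with a gripper value outside its range is refused whole. The fingers move at their own pace and stop on an object; FORCE is the grip in N (left out, the last holds). Time passes only in rows, so rows that do not move let the fingers close. It gives the time, the measured TCP pose, the force and the opening at its end, in the units of the state.
- sensors.sense(): the state, without advancing time (a new reading comes with each control period).
- viewer.snapshot(name): name is "side" or "top"; returns a dict with "frame" (420x560x3 uint8, blue, green, red), "z_map" (420x560 float32, mm along the optical axis (not along the pixel's ray), 0 where there is no reading), "fx", "fy", "cx", "cy" (pixels), "view" (4x4, takes a point from world to camera coordinates). Camera axes: x right, y down, z forward; pixel columns grow to the right and rows downward; lengths in mm; the calibration is good to about 2 mm. A picture is of the moment at which its call begins.
- job.hand_in(): hands the job in, once; it reports no verdict.
The state is a dict: "time": time; "joint_pos": joint angles; "qd": joint speeds; "joint_efforts": joint torques, N m; "tool_pos": TCP position; "tcp_rot": TCP orientation; "ft_force": force on the tool from outside, world axes, zero at the start; "wrist_torque": the same for the moment, N m; "finger_gap": finger opening in mm.
Only numpy, scipy, OpenCV 4.12 (cv2) and the standard library are available. Lean on these libraries where they do the work, as an engineer would, in place of code of your own. Each camera call takes 0.05 s, during which the arm holds its last target.

### The job

Stow the orange foot file in its drying dock: push the sprung hold-down arm back by its yellow lever until it stays up, push the file so that it swings on its pivot pin until it lies along the white stop bar, then push the lever back again so that the arm snaps down and bears on the file. Leave the file on its pin, and do not disturb the dispenser, the scalp massager or the mirror.

Things in the scene. Friction and masses are not known exactly. Their poses are not given: they have to be found in the camera images.
- dock: Fixed drying dock. Origin on the ledge (z = 0); z up. Dark teal base plate: x -110 to +60, y -110 to +110 mm, top at z = 6 mm. The steel hold-down arm with its roller is at y = 30 mm and the yellow lever on the same shaft at y = -30 mm. The file swings in from the -x side.
- stop_bar (a point): Middle of the top of the dock's white stop bar, at x = 0, y = 20, z = 18 mm of the dock. The bar runs along the dock's y from y = -60 to +100 mm and is 10 mm thick (x -5 to +5 mm).
- hinge (a point): On the hinge axis of the hold-down arm, at x = 35, y = 0, z = 34 mm of the dock; the axis runs along the dock's y. Two white hinge posts, 22 mm (x) by 10 mm (y), carry it at y = -8 and +56 mm, tops at z = 44 mm.
- pin (a point): Foot of the dock's fixed steel pivot pin (10 mm thick, top at z = 40 mm), on the base plate's top face at x = -30, y = -85 mm of the dock. The file's hanging hole sits around it all the time.
- file: Loose orange foot file, 14 mm thick, 70 g, flat on the base plate (z 6 to 20 mm). Origin under the centre of its 14 mm square hole; its y runs to the blade end. Handle 28 mm wide, y -14 to 77 mm; blade 48 mm wide, y 77 to 185 mm. At the start turned 0.45 to 0.75 rad anticlockwise (from above) from the dock's y. Stowed: its y along the dock's y, blade's +x edge on the stop bar.
- hold_arm (a joint): Hold-down arm hinge, rad. 0: level, pointing to dock -x, roller 8 mm above the base plate (own stop; the file does not go under). About 0.1: bearing on the stowed file. 1.2: standing up and back, roller about 90 mm above the ledge. Over-centre spring: below 0.6 it drives the arm down, above 0.6 back, where it stays. Torque 0.26 N m at either end: some 5 to 6 N at the lever tip.
- lever_tip (a point): Centre of the free-turning yellow sleeve (16 mm thick, 22 mm long along dock y) at the lever's end, 56 mm from the hinge axis. Arm at 0: the lever leans 0.6 rad to the dock's -x (tip at x = 3, z = 80 mm of the dock); at 0.6 it is upright; at 1.2 it leans 0.6 rad to +x (tip at x = 67, z = 80 mm).
- roller (a point): Centre of the black rubber roller (16 mm thick, 34 mm long along the dock's y) at the end of the hold-down arm, 65 mm out from the hinge axis and 12 mm below it when the arm is level.
- dispenser: Bystander: loose empty stainless pump dispenser, 66 mm diameter, 170 mm tall. Origin under its centre.
- massager: Bystander: loose lavender scalp massager, 76 mm diameter, 66 mm tall. Origin under its centre.
- mirror: Bystander: loose grey round mirror on a stand, base 90 mm diameter, 125 mm wide along its y, 170 mm tall. Origin under its base's centre.
Things that resemble listed ones, but are neither listed nor needed, are in the scene too. Leave any blue, pink or turquoise look-alike of the file alone.

How it is judged:
By the outcome, as a careful person would: the job done as asked, in the order asked, and still so for the second after the job is handed in, with the robot touching nothing.
It also fails if it takes over 58 s, if anything falls off the work surface, if the arm or the gripper's body presses on something with over 40 N, if the wrist force passes 120 N, or if a joint passes its speed limit or range.

## Working session

There is one attempt and no reset: what is moved stays moved. The work goes in short steps, Python scripts to look and compute and a shell command to move; the robot and the scene stay as the last step left them, time stands still between calls to the robot, and variables do not carry over. Pictures are saved under pics/ and viewed, and the job is handed in when it is done.

```bash
ls; mkdir -p pics; python3 - <<'E'
from bench import sensors, viewer
import cv2,numpy as np
for n in("top","side"):
    s=viewer.snapshot(n); cv2.imwrite(f"pics/{n}0.png",s["frame"]); np.savez(f"pics/{n}0.npz",**s)
    print(n,s["fx"],s["fy"],s["cx"],s["cy"]);print(np.round(s["view"],3))
print(sensors.sense())
E
```

```text
pics
top 386.86959850757205 386.86959850757205 280.63296016328553 207.34796454706867
[[ 8.80000e-02 -9.96000e-01  3.00000e-03 -1.54341e+02]
 [-9.76000e-01 -8.70000e-02 -1.99000e-01  5.19322e+02]
 [ 1.98000e-01  1.40000e-02 -9.80000e-01  9.73145e+02]
 [ 0.00000e+00  0.00000e+00  0.00000e+00  1.00000e+00]]
side 440.51675350490984 440.51675350490984 271.35084242115994 217.14786856415057
[[-8.200000e-01 -5.720000e-01 -1.000000e-02  3.448240e+02]
 [-4.110000e-01  6.010000e-01 -6.850000e-01  3.601650e+02]
 [ 3.980000e-01 -5.580000e-01 -7.280000e-01  1.218472e+03]
 [ 0.000000e+00  0.000000e+00  0.000000e+00  1.000000e+00]]
{'time': 0.1, 'joint_pos': array([-7.69706741e+01,  7.51103368e+00,  8.53252590e+01,  9.82816059e-04,
        8.72616042e+01, -4.89188026e+00]), 'qd': array([-0.07557444, -0.12427993, -0.10925794, -0.05118181,  0.03597194,
        0.09330435]), 'joint_efforts': array([ 1.21473859e-03, -5.70953429e+01, -5.01941442e+01, -2.75341672e-04,
        8.12794460e-03,  2.25054390e-05]), 'tool_pos': array([ 184.54869202, -570.37634469,  230.32542924]), 'tcp_rot': array([-1.79902543e+02, -9.32626341e-03,  1.79211504e+01]), 'ft_force': array([ 0.52122115, -0.10191594,  0.419155  ]), 'wrist_torque': array([ 0.00818494, -0.01039275, -0.04617649]), 'finger_gap': 85.55488054485863}
```

View pics/top0.png

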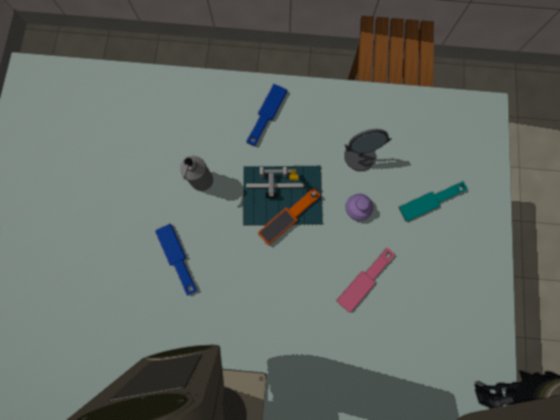

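View pics/side0.png

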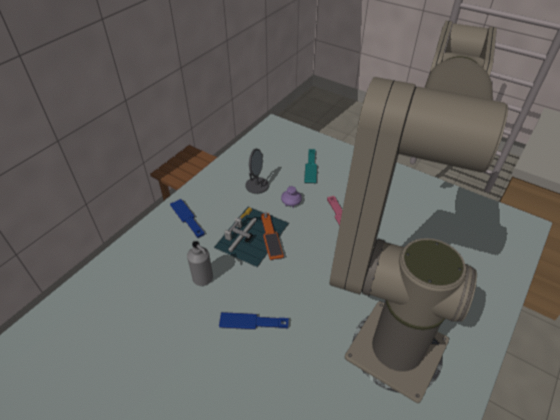

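Top view: the dock is at about (283,195), the orange file at (288,217) with its pin end at (315,195), and the yellow lever at (294,176). Look-alikes to leave alone: blue (267,115) and (176,260), pink (366,280), turquoise (433,202), plus the orange-brown stool (397,50). The orange file on the dock is the right one, which I'll check in a crop.

```bash
cat > h.py <<'E'
import numpy as np,cv2
def load(n): return dict(np.load(f"pics/{n}.npz"))
def snap(n,tag):
    from bench import viewer
    s=viewer.snapshot(n); cv2.imwrite(f"pics/{tag}.png",s["frame"]); np.savez(f"pics/{tag}.npz",**s); return s
def proj(s,p):
    p=np.atleast_2d(p).astype(float); c=p@s["view"][:3,:3].T+s["view"][:3,3]
    return np.c_[s["fx"]*c[:,0]/c[:,2]+s["cx"], s["fy"]*c[:,1]/c[:,2]+s["cy"]]
def ray(s,u,v):
    R=s["view"][:3,:3];t=s["view"][:3,3]
    d=R.T@np.array([(u-s["cx"])/s["fx"],(v-s["cy"])/s["fy"],1.]); return -R.T@t,d
def onz(s,u,v,z):
    o,d=ray(s,u,v); return o+d*(z-o[2])/d[2]
def depth(s,u,v):
    o,d=ray(s,u,v); return o+d*s["z_map"][int(round(v)),int(round(u))]
def two(s1,p1,s2,p2):
    o1,d1=ray(s1,*p1);o2,d2=ray(s2,*p2);A=np.c_[d1,-d2];k=np.linalg.lstsq(A,o2-o1,rcond=None)[0]
    a=o1+k[0]*d1;b=o2+k[1]*d2;return (a+b)/2,np.linalg.norm(a-b)
def crop(s,x0,y0,x1,y1,k,name):
    im=cv2.resize(s["frame"][y0:y1,x0:x1],None,fx=k,fy=k,interpolation=cv2.INTER_CUBIC)
    im=cv2.convertScaleAbs(im,alpha=1.6,beta=15); cv2.imwrite(f"pics/{name}.png",im)
E
python3 - <<'E'
from h import *
crop(load("top0"),225,145,345,255,6,"ct0"); crop(load("side0"),200,190,310,280,7,"cs0")
E
```

```text
(no output)
```

View pics/ct0.png

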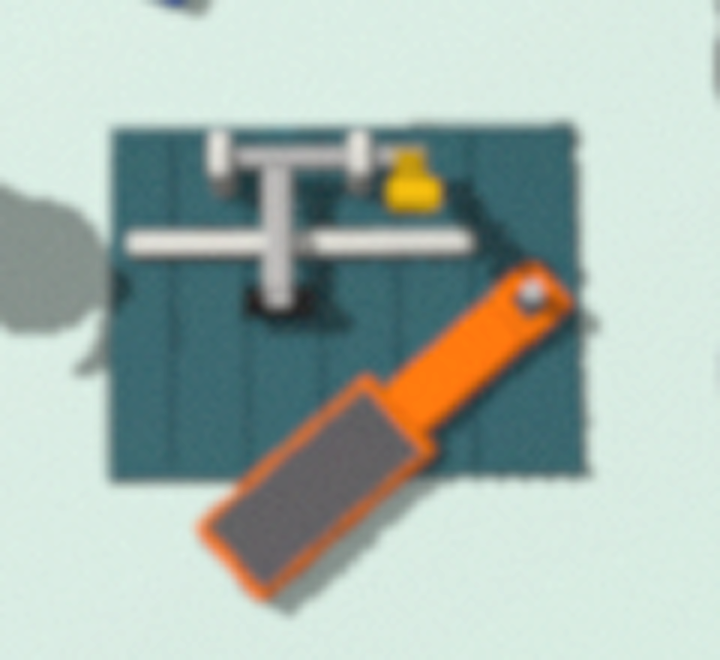

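View pics/cs0.png

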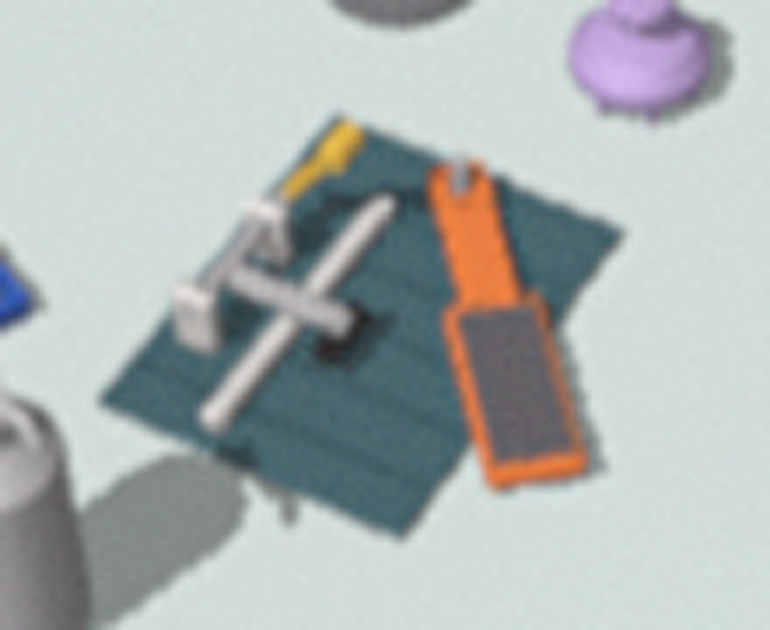

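The crops confirm the target: the orange file has its hole on the steel pin (crop 532,293) and its blade is swung out to dock -x. The arm is level with the roller at (280,300) and the yellow sleeve at (413,190). Next I measure.

```bash
python3 - <<'E'
from h import *
T=load("top0");S=load("side0")
def hsv(s): return cv2.cvtColor(s["frame"],cv2.COLOR_BGR2HSV)
def mask(s,lo,hi,box):
    m=cv2.inRange(hsv(s),lo,hi); z=np.zeros_like(m);x0,y0,x1,y1=box;z[y0:y1,x0:x1]=m[y0:y1,x0:x1];return z
bT=(230,150,335,255);bS=(205,190,300,275)
for nm,s,b in(("T",T,bT),("S",S,bS)):
    h=hsv(s)
    pts=[(250,220),(250,172)] if nm=="T" else [(222,245)]
    print([h[v,u] for u,v in pts])
    for c,lo,hi in(("teal",(82,90,30),(108,255,140)),("yel",(19,120,70),(33,255,255)),("or",(5,150,90),(17,255,255))):
        m=mask(s,lo,hi,b);ys,xs=np.nonzero(m)
        print(nm,c,len(xs),xs.mean().round(2),ys.mean().round(2),xs.min(),xs.max(),ys.min(),ys.max())
        if c=="teal":
            m=cv2.morphologyEx(m,cv2.MORPH_CLOSE,np.ones((3,3)));k=max(cv2.findContours(m,0,1)[0],key=cv2.contourArea)
            print(cv2.approxPolyDP(cv2.convexHull(k),3,True)[:,0].tolist())
        if c!="yel":
            zs=s["z_map"][ys,xs]; P=np.array([depth(s,x,y) for x,y in zip(xs,ys)]);print("medz",np.median(P[:,2]))
        if c=="or":
            hull=cv2.convexHull(np.c_[xs,ys].astype(np.int32));print(cv2.approxPolyDP(hull,2,True)[:,0].tolist())
# dock corners by crop pix (crop/6+offset)
z=6
for u,v in((110,128),(575,125),(588,475),(110,480)):
    print("corner",onz(T,225+(u-3)/6,145+(v-3)/6,z).round(1))
for u,v in((340,115),(625,232),(403,540),(100,402)):
    print("cornerS",onz(S,200+(u-3.5)/7,190+(v-3.5)/7,z).round(1))
f=lambda u,v:(225+(u-2.5)/6,145+(v-2.5)/6); g=lambda u,v:(200+(u-3)/7,190+(v-3)/7)
for n,a,b in(("tip",(413,192),(345,147)),("pin",(532,288),(460,162)),("barR",(470,241),(388,200)),("barL",(128,243),(212,420)),
   ("fileL",(200,527),(497,487)),("fileB",(263,597),(587,465)),("fileT",(368,377),(448,312)),("fileR",(435,447),(545,297)),("roller",(280,300),(345,330))):
    print(n,two(T,f(*a),S,g(*b)))
E
```

```text
[array([ 94, 142,  61], dtype=uint8), array([ 95, 136,  60], dtype=uint8)]
T teal 2651 279.73 196.17 244 321 167 223
[[319, 167], [320, 191], [264, 223], [244, 223], [245, 167]]
medz 5.89324133107425
T yel 78 293.28 175.24 289 298 170 180
T or 476 294.9 210.3 259 319 189 244
medz 19.584956719390675
[[319, 194], [296, 220], [268, 244], [259, 234], [283, 209], [314, 189]]
[array([96, 89, 60], dtype=uint8)]
S teal 1180 251.39 240.21 216 286 210 265
[[253, 210], [260, 213], [265, 250], [256, 265], [216, 247]]
medz 3.1762399093618114
S yel 42 246.4 211.98 241 251 208 217
S or 215 268.66 232.95 262 282 214 258
medz 16.691920047542
[[281, 257], [269, 256], [264, 239], [263, 214], [269, 216]]
corner [650.4  10.    6. ]
corner [ 671.4 -208.8    6. ]
corner [ 504.9 -226.     6. ]
corner [483.2  -8.1   6. ]
cornerS [ 665.7 -204.4    6. ]
cornerS [ 499.1 -219.     6. ]
cornerS [477.8  -2.7   6. ]
cornerS [644.4  13.1   6. ]
tip (array([ 609.46348104, -135.60144069,   74.30741499]), np.float64(5.06083703594175))
pin (array([ 582.93039657, -193.51160733,   29.24177723]), np.float64(3.36344448632959))
barR (array([ 606.81284794, -164.33412529,   12.91364823]), np.float64(3.464118267916972))
barL (array([592.7778027 ,  -5.75827839,   9.69795203]), np.float64(3.08046097830971))
fileL (array([463.07036024, -52.42245716,   3.69053386]), np.float64(5.010694010187433))
fileB (array([433.6790369 , -84.10190186,   7.8268016 ]), np.float64(4.182635343545251))
fileT (array([ 539.29967028, -122.39917986,   10.94172389]), np.float64(2.362853476808254))
fileR (array([ 507.82517888, -156.44527337,   10.78362966]), np.float64(5.987977625343498))
roller (array([569.44387172, -79.29155736,  19.39397286]), np.float64(3.4500357635716146))
```

```bash
python3 -m pendant '[10,12,2,-0.05,0,20,22,2,-0.06,0,24,27,0,-0.06,0,26,29,0,-0.04,0,26,29,0,0,0,26,29,0,0,0,26,29,0,0,0,26,29,0,0,0,26,29,0,0,0,26,29,0,0,0,26,29,0,0,0,15,17,0,0,0]'; python3 - <<'E'
from h import *
T=load("top0")
for n,b in(("disp",(180,150,215,190)),("mass",(342,192,378,225)),("mir",(335,122,395,175))):
    x0,y0,x1,y1=b
    P=np.array([depth(T,u,v) for v in range(y0,y1) for u in range(x0,x1) if T["z_map"][v,u]>0]);P=P[P[:,2]>20]
    print(n,P.min(0).round(),P.max(0).round())
E
```

```text
time: 1.1
tool_pos: [463.6, -245.7, 227.7]
tcp_rot: [-179.4, 0.3, 4.6]
ft_force: [-0.0, -0.6, 0.5]
finger_gap: -0.1
disp [557.  89.  21.] [632. 154. 174.]
mass [ 520. -356.   21.] [ 594. -284.   70.]
mir [ 691. -378.   22.] [ 730. -257.  169.]
```

```bash
python3 -m pendant '[25,26,0,0.01,0,25,26,0,0,0,25,26,0,0,0,18,20,-10,0,0,8,9,-25,0,0,0,0,-35,0,0,0,0,-35,0,0,0,0,-25,0,0,0,0,-12,0,0,0,0,0,0,0]'; python3 - <<'E'
from h import *
crop(snap("top","top1"),225,145,345,255,6,"ct1"); crop(snap("side","side1"),200,160,310,280,6,"cs1")
from bench import sensors; print(sensors.sense()["tool_pos"])
E
```

```text
time: 1.93
tool_pos: [570.7, -122.8, 78.2]
tcp_rot: [-179.3, 0.2, 5.8]
ft_force: [-1.3, -0.4, -0.0]
finger_gap: 0.0
[ 572.25743009 -123.47911613   81.32898682]
```

View pics/ct1.png

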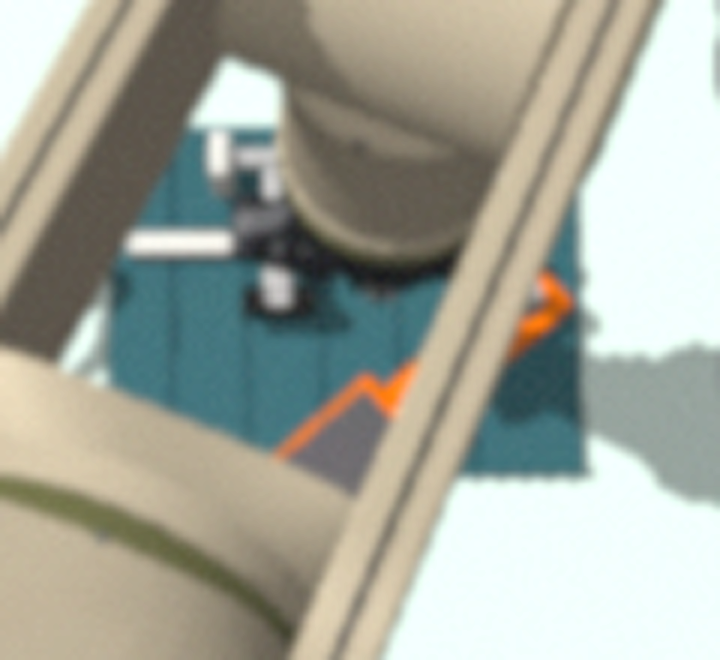

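View pics/cs1.png

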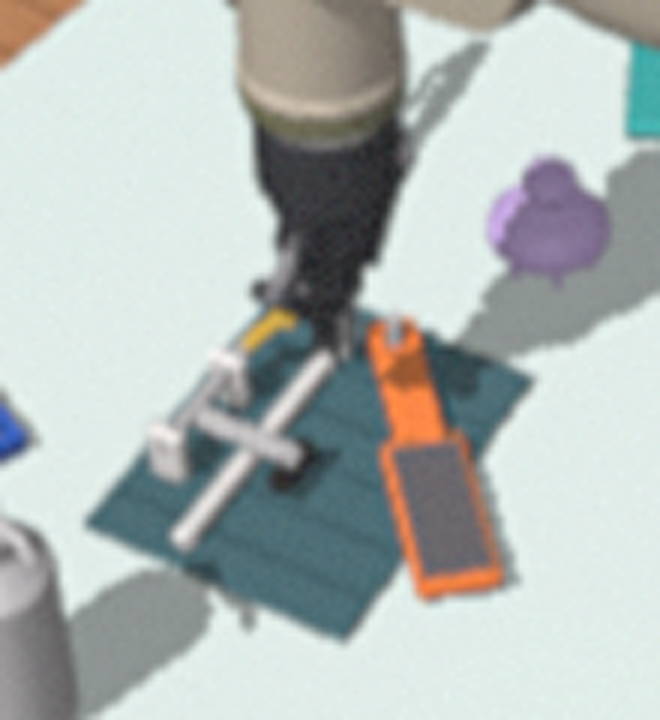

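Side view: the fingertips are at about (335,350), on the robot side of the yellow sleeve (275,325), with nothing touched. I'll correct y and z before pushing.

```bash
python3 -m pendant '[-4,-7,0,0,0,-2,-5,0,0,0,0,0,-5,0,0,0,0,-4,0,0,0,0,0,0,0]'; python3 - <<'E'
from h import *
from bench import sensors
s=snap("side","side2");crop(s,200,160,310,280,6,"cs2"); p=sensors.sense()["tool_pos"];print(p)
print((proj(s,p)-[200,160])*6)
E
```

```text
time: 2.45
tool_pos: [570.0, -139.4, 79.1]
tcp_rot: [-179.7, -0.5, 5.7]
ft_force: [0.1, -0.6, -0.4]
finger_gap: -0.1
[ 570.2415656  -139.45877179   79.52254063]
[[349.09609229 320.07448398]]
```

View pics/cs2.png

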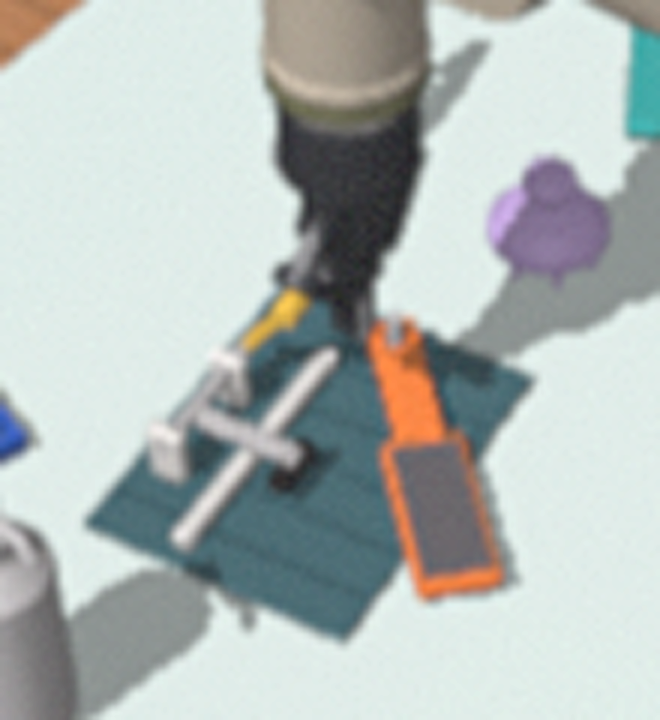

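```bash
python3 -m pendant '[0,0,-8,0,0,0,0,-4,0,0,0,0,0,0,0,8,1,0,0,0]'; python3 -m pendant '[10,1,0,0,0,10,1,0,0,0,10,1,0,0,0]'
```

```text
time: 2.83
tool_pos: [578.0, -138.5, 66.6]
tcp_rot: [-179.7, -0.6, 5.7]
ft_force: [-0.5, 0.4, -0.1]
finger_gap: 0.1
time: 3.08
tool_pos: [606.7, -135.3, 64.7]
tcp_rot: [-179.7, -0.2, 5.7]
ft_force: [-5.1, -3.2, 0.7]
finger_gap: 0.2
```

```bash
python3 -m pendant '[8,1,1,0,0,8,1,1,0,0,8,1,1,0,0]'; python3 -m pendant '[8,1,1,0,0,5,0,0,0,0,0,0,0,0,0]'; python3 -m pendant '[-15,-1,0,0,0,-25,-3,10,0,0,-20,-2,20,0,0,0,0,0,0,0]';  python3 - <<'E'
from h import *
from bench import sensors
s=snap("side","side3");crop(s,200,160,310,280,6,"cs3"); p=sensors.sense()["tool_pos"];print(p)
E
```

```text
time: 3.33
tool_pos: [630.6, -132.7, 65.6]
tcp_rot: [-179.7, 0.2, 5.7]
ft_force: [-0.1, -1.3, 0.1]
finger_gap: -0.0
time: 3.58
tool_pos: [646.4, -130.9, 65.9]
tcp_rot: [-179.7, 0.2, 5.7]
ft_force: [-0.2, 0.2, 0.6]
finger_gap: -0.3
time: 3.92
tool_pos: [584.7, -135.7, 94.2]
tcp_rot: [-179.6, 0.4, 5.8]
ft_force: [0.3, 0.4, 0.5]
finger_gap: -0.1
[ 585.05491319 -135.36063646   92.57785889]
```

View pics/cs3.png

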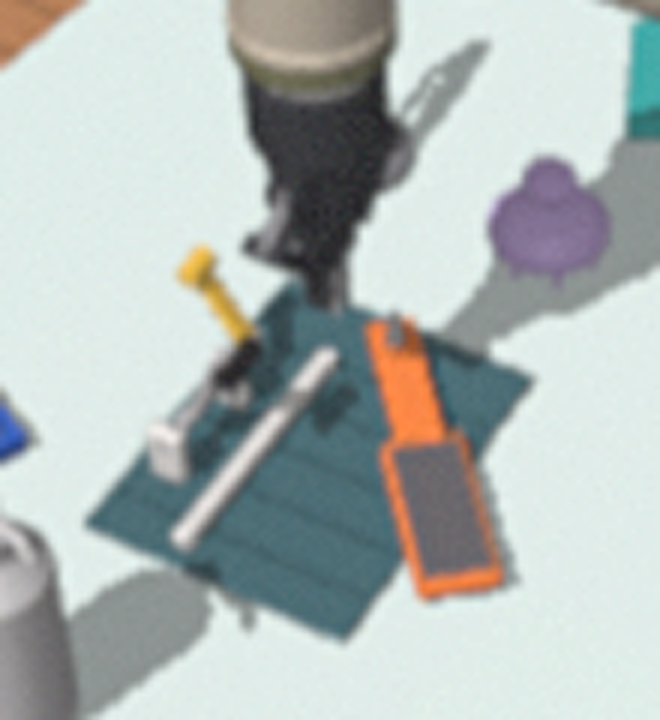

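The side view shows the hold-down arm up and back: the yellow sleeve is at (198,268) leaning to +x, and the file hasn't moved. Next I swing the file.

```bash
python3 -m pendant '[-20,0,5,0,0,-35,-1,0,0,0,-35,-1,0,0,0,-35,-1,0,0,0,-20,-1,0,0,0,0,0,-15,0,0,0,0,-25,0,0,0,0,-15,0,0,0,0,0,0,0]'
```

```text
time: 4.72
tool_pos: [437.7, -138.4, 38.0]
tcp_rot: [-179.6, 0.1, 5.9]
ft_force: [0.5, 0.9, -0.4]
finger_gap: -0.6
```

```bash
python3 -m pendant '[0,0,-15,0,0,0,0,-8,0,0,0,0,-2,0,0,0,0,0,0,0]'; python3 - <<'E'
from h import *
from bench import sensors
crop(snap("side","side4"),200,160,310,280,6,"cs4");crop(snap("top","top4"),225,145,345,255,6,"ct4"); print(sensors.sense()["tool_pos"])
E
```

```text
time: 5.05
tool_pos: [438.8, -138.0, 12.3]
tcp_rot: [-179.6, 0.2, 5.9]
ft_force: [0.2, -1.0, 0.3]
finger_gap: -0.1
[ 439.33478467 -138.31553422   13.13110188]
```

View pics/cs4.png

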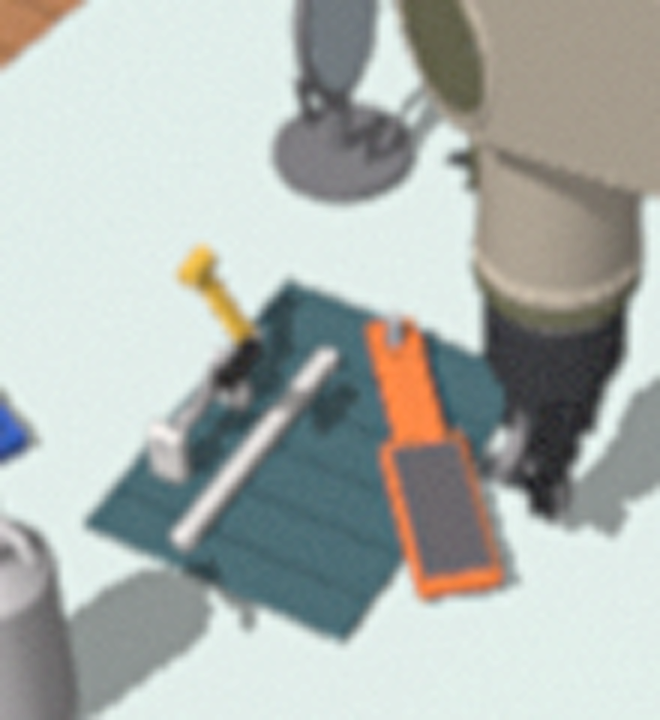

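View pics/ct4.png

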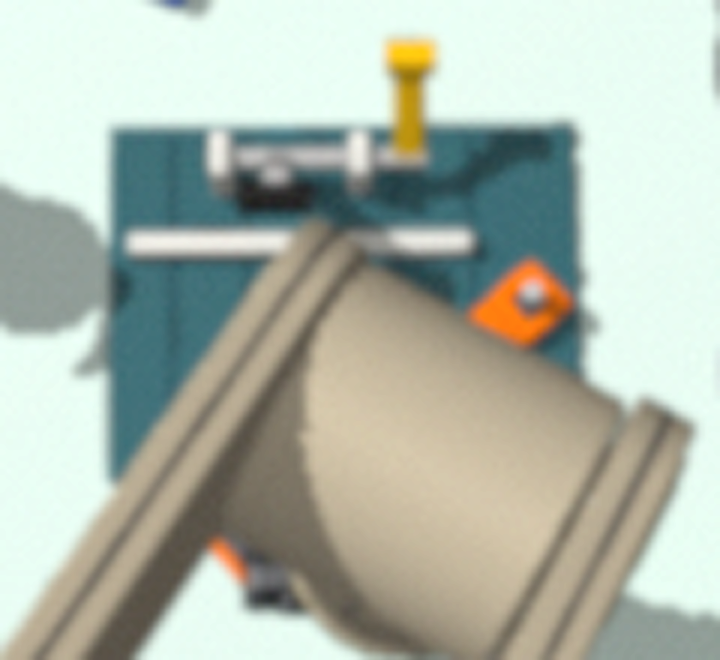

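The finger stands outside the blade: tip at (545,505) in the side crop, clear of the blade edge at (495,520). I push along the chord in stages.

```bash
python3 -m pendant '[8,8,0,0,0,10,9,0,0,0,10,9,0,0,0,10,9,0,0,0]';python3 -m pendant '[10,9,0,0,0,10,9,0,0,0,8,7,0,0,0,0,0,0,0,0]'; python3 - <<'E'
from h import *
from bench import sensors
crop(snap("side","side5"),200,160,310,280,6,"cs5"); print(sensors.sense()["tool_pos"])
E
```

```text
time: 5.48
tool_pos: [480.7, -103.2, 16.4]
tcp_rot: [-179.7, -0.1, 5.7]
ft_force: [-0.6, 0.0, 0.0]
finger_gap: 0.3
time: 5.82
tool_pos: [515.9, -74.1, 20.4]
tcp_rot: [-179.8, -0.5, 5.7]
ft_force: [0.8, 0.8, 0.4]
finger_gap: 0.3
[515.36869875 -74.62819655  20.40007885]
```

View pics/cs5.png

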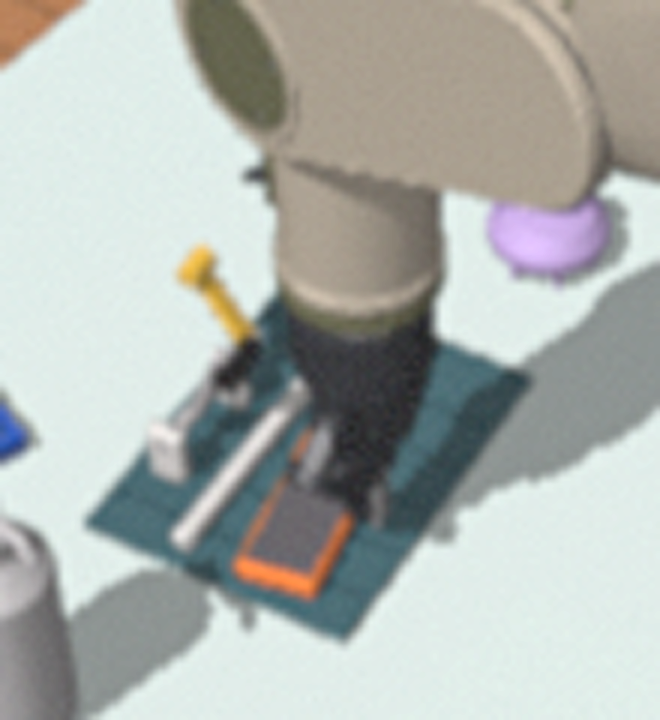

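The file has swung about two thirds of the way: its blade edge is by the finger at (360,510). The tool drifted up to z 20, so I back off, lower it and go on.

```bash
python3 -m pendant '[-12,-4,0,0,0,-4,0,-5,0,0,0,0,-6,0,0,0,0,0,0,0]';python3 -m pendant '[0,4,-1,0,0,8,4,-1,0,0,8,5,-1,0,0,0,0,0,0,0]'
```

```text
time: 6.2
tool_pos: [499.3, -79.1, 9.4]
tcp_rot: [-179.9, -0.6, 5.8]
ft_force: [-0.2, 0.0, -0.2]
finger_gap: 0.1
time: 6.53
tool_pos: [515.5, -67.0, 6.6]
tcp_rot: [180.0, -0.4, 5.6]
ft_force: [-0.1, 0.9, -1.0]
finger_gap: -0.0
```

```bash
python3 -m pendant '[0,0,5,0,0,3,3,0,0,0]';python3 -m pendant '[5,4,-1,0,0,5,3,-1,0,0]';python3 - <<'E'
from h import *
from bench import sensors
crop(snap("side","side6"),200,160,310,280,6,"cs6"); d=sensors.sense();print(d["tool_pos"],d["ft_force"])
E
```

```text
time: 6.7
tool_pos: [519.9, -63.5, 12.0]
tcp_rot: [180.0, -0.4, 5.7]
ft_force: [-0.5, 0.1, 0.6]
finger_gap: -0.1
time: 6.87
tool_pos: [531.5, -55.6, 10.4]
tcp_rot: [180.0, -0.5, 5.6]
ft_force: [-0.0, -1.5, 0.6]
finger_gap: -0.1
[532.25282769 -55.11729477  10.37936466] [-0.89059579  0.47792701  1.04395262]
```

View pics/cs6.png

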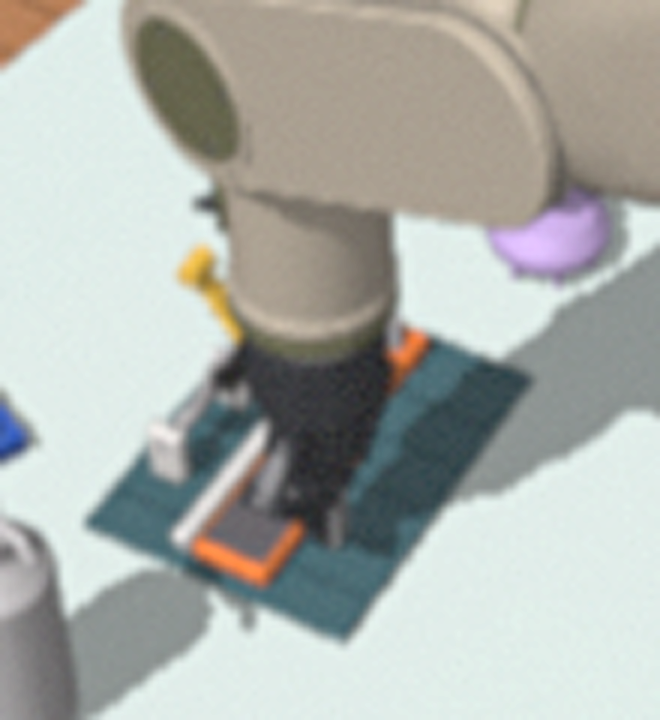

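Nearly stowed: the blade's end corner (190,540) is close to the end of the bar (178,545). I press in small steps along dock x until the force rises.

```bash
for i in 1; do python3 -m pendant '[3,0.3,0,0,0]'; python3 -m pendant '[3,0.3,0,0,0]';python3 -m pendant '[2,0.2,0,0,0]'; done
```

```text
time: 7.0
tool_pos: [533.9, -54.8, 9.8]
tcp_rot: [180.0, -0.3, 5.7]
ft_force: [-29.5, -10.2, 23.7]
finger_gap: 0.1
time: 7.08
tool_pos: [533.9, -54.8, 9.0]
tcp_rot: [180.0, 0.2, 5.7]
ft_force: [-21.8, -3.9, 14.9]
finger_gap: -0.3
time: 7.17
tool_pos: [533.7, -54.7, 8.2]
tcp_rot: [180.0, 0.5, 5.8]
ft_force: [-6.7, -2.1, 5.2]
finger_gap: -0.4
```

The force rose to 30 N against the bar, then eased. I retreat -x and then up, and look.

```bash
python3 -m pendant '[-10,-1,1,0,0,-20,-2,3,0,0,-25,-4,20,0,0,-25,-10,35,0,0,-25,-25,38,0,0,-20,-30,40,0,0,-10,-30,40,0,0,0,-30,20,0,0,0,-30,0,0,0,0,-30,0,0,0,0,0,0,0,0]';python3 - <<'E'
from h import *
crop(snap("side","side7"),200,160,310,280,6,"cs7");crop(snap("top","top7"),225,145,345,255,6,"ct7")
E
```

```text
time: 8.08
tool_pos: [403.6, -234.6, 188.3]
tcp_rot: [179.8, 0.7, 6.2]
ft_force: [0.2, -0.4, -0.2]
finger_gap: 0.2
```

View pics/cs7.png

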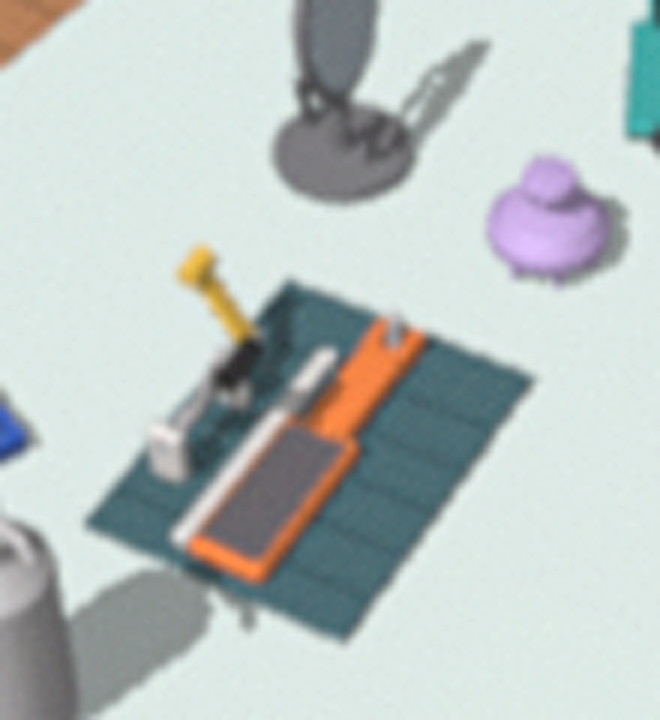

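View pics/ct7.png

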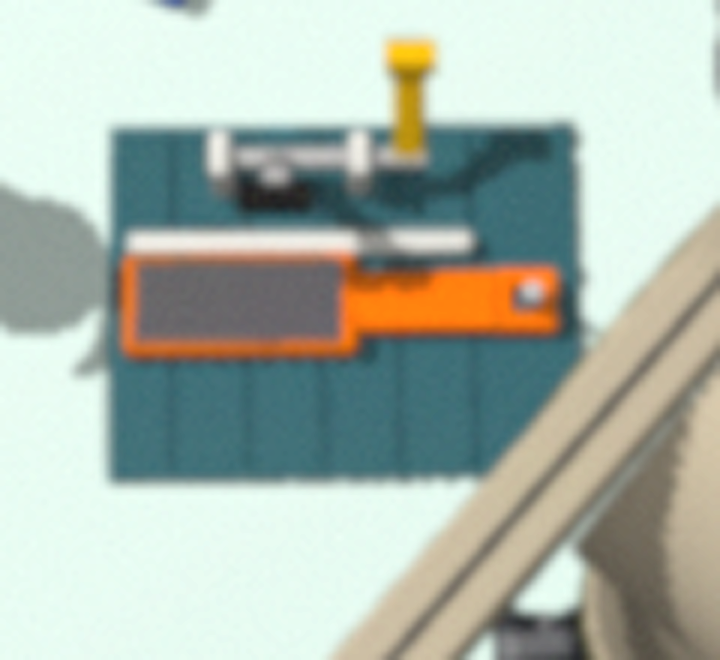

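The file lies flush on the bar with its hole still on the pin (top crop 530,292). The arm is still up and the bystanders haven't moved. Next I go over to the lever's +x side.

```bash
python3 -m pendant '[20,7,3,0,0,32,11,3,0,0,35,13,0,0,0,35,13,0,0,0,35,13,0,0,0,35,13,0,0,0,35,13,0,0,0,35,13,0,0,0,30,11,0,0,0,15,5,0,0,0,0,0,0,0,0]'
```

```text
time: 9.1
tool_pos: [718.9, -91.8, 182.3]
tcp_rot: [-179.3, 1.6, 6.6]
ft_force: [0.8, -0.1, 0.7]
finger_gap: -0.0
```

```bash
python3 -m pendant '[0,-15,0,0,0,0,-15,0,0,0,0,-2,-5,0,0,0,0,-25,0,0,0,0,-25,0,0,0,0,-10,0,0,0,0,0,0,0]';python3 - <<'E'
from h import *
from bench import sensors
crop(snap("side","side8"),200,160,310,280,6,"cs8");crop(snap("top","top8"),225,115,345,225,6,"ct8"); print(sensors.sense()["tool_pos"])
E
```

```text
time: 9.68
tool_pos: [714.4, -126.6, 114.0]
tcp_rot: [-179.3, 1.7, 6.6]
ft_force: [-0.8, 0.4, -0.1]
finger_gap: -0.1
[ 715.59413206 -126.54544004  116.52456909]
```

View pics/cs8.png

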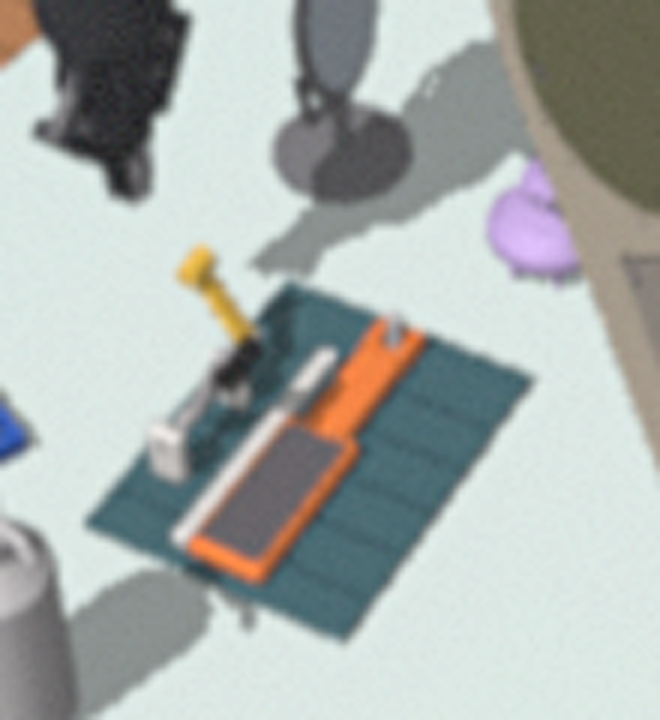

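View pics/ct8.png

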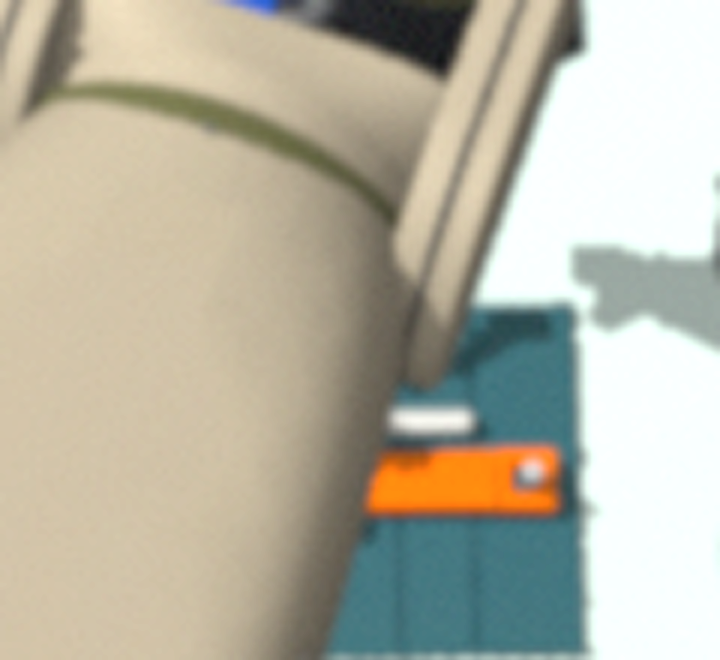

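The side view shows the fingertips at (130,190), behind the lever (sleeve at 198,268) and clear of it. I lower, then push -x.

```bash
python3 -m pendant '[0,0,-20,0,0,0,0,-20,0,0,0,0,-10,0,0,0,0,0,0,0]'; python3 -m pendant '[-8,-1,0,0,0,-8,-1,0,0,0]'; python3 -m pendant '[-8,-1,0,0,0,-8,-1,0,0,0]'
```

```text
time: 10.12
tool_pos: [719.7, -128.6, 75.0]
tcp_rot: [-179.6, 0.9, 6.6]
ft_force: [-1.1, -0.3, -1.2]
finger_gap: -0.0
time: 10.28
tool_pos: [705.3, -130.5, 77.6]
tcp_rot: [-179.6, 0.8, 6.6]
ft_force: [-0.3, 0.8, -0.1]
finger_gap: 0.2
time: 10.45
tool_pos: [690.5, -132.9, 81.7]
tcp_rot: [-179.7, 0.5, 6.6]
ft_force: [0.3, 0.1, 0.1]
finger_gap: 0.3
```

```bash
python3 -m pendant '[10,0,-3,0,0,3,1,-8,0,0,0,0,-6,0,0,0,0,0,0,0]'; python3 -m pendant '[-7,-1,-2,0,0,-8,-1,-2,0,0]'; python3 -m pendant '[-8,-1,-2,0,0,-8,-1,-2,0,0]'
```

```text
time: 10.78
tool_pos: [705.9, -133.0, 71.7]
tcp_rot: [-179.9, 0.1, 6.6]
ft_force: [-0.4, -1.0, 0.1]
finger_gap: 0.0
time: 10.95
tool_pos: [691.8, -134.8, 68.4]
tcp_rot: [-179.9, -0.0, 6.6]
ft_force: [2.0, -0.5, -0.3]
finger_gap: -0.4
time: 11.12
tool_pos: [677.4, -136.4, 65.7]
tcp_rot: [-180.0, -0.4, 6.7]
ft_force: [4.5, 2.3, 0.1]
finger_gap: -0.1
```

```bash
python3 -m pendant '[-8,1,1,0,0,-8,1,1,0,0]'; python3 -m pendant '[-7,0,1,0,0,-6,0,1,0,0]'; python3 -m pendant '[-4,0,1,0,0,0,0,0,0,0]'
```

```text
time: 11.28
tool_pos: [661.5, -135.3, 68.4]
tcp_rot: [179.9, -0.6, 6.7]
ft_force: [2.1, -1.4, 0.0]
finger_gap: -0.3
time: 11.45
tool_pos: [647.0, -135.5, 70.8]
tcp_rot: [179.9, -0.6, 6.7]
ft_force: [0.1, 0.2, 1.1]
finger_gap: 0.1
time: 11.62
tool_pos: [640.9, -135.5, 72.0]
tcp_rot: [179.9, -0.5, 6.7]
ft_force: [-0.3, -0.4, -0.1]
finger_gap: -0.1
```

Force fell to zero, so the lever went over centre. I retreat +x, up, and clear, then check.

```bash
python3 -m pendant '[15,1,2,0,0,25,2,10,0,0,25,0,25,0,0,0,0,35,0,0,0,0,35,0,0,-20,-2,20,0,0,-35,-10,0,0,0,-35,-15,0,0,0,-35,-15,0,0,0,-35,-15,0,0,0,-35,-15,0,0,0,-35,-15,0,0,0]'; python3 -m pendant '[-30,-10,0,0,0,-30,-10,0,0,0,-30,-20,0,0,0,-20,-25,0,0,0,-10,-30,0,0,0,0,-30,0,0,0,0,-20,0,0,0,0,0,0,0,0]';python3 - <<'E'
from h import *
crop(snap("side","side9"),200,160,310,280,6,"cs9");crop(snap("top","top9"),225,145,345,255,6,"ct9")
E
```

```text
time: 12.62
tool_pos: [471.0, -215.7, 197.2]
tcp_rot: [-179.9, -0.1, 7.2]
ft_force: [0.1, -0.6, 0.7]
finger_gap: -0.1
time: 13.28
tool_pos: [337.7, -367.3, 198.6]
tcp_rot: [179.9, -0.2, 7.0]
ft_force: [0.8, 0.1, 0.0]
finger_gap: 0.2
```

View pics/cs9.png

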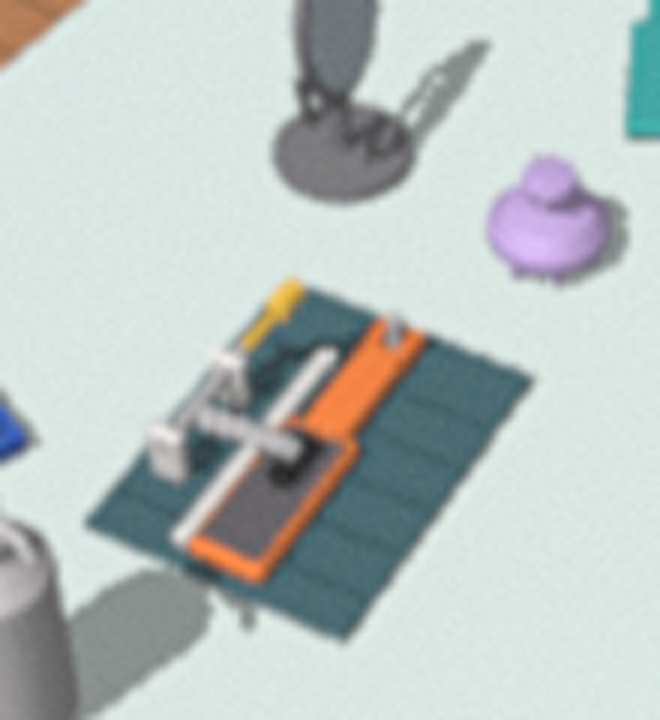

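View pics/ct9.png

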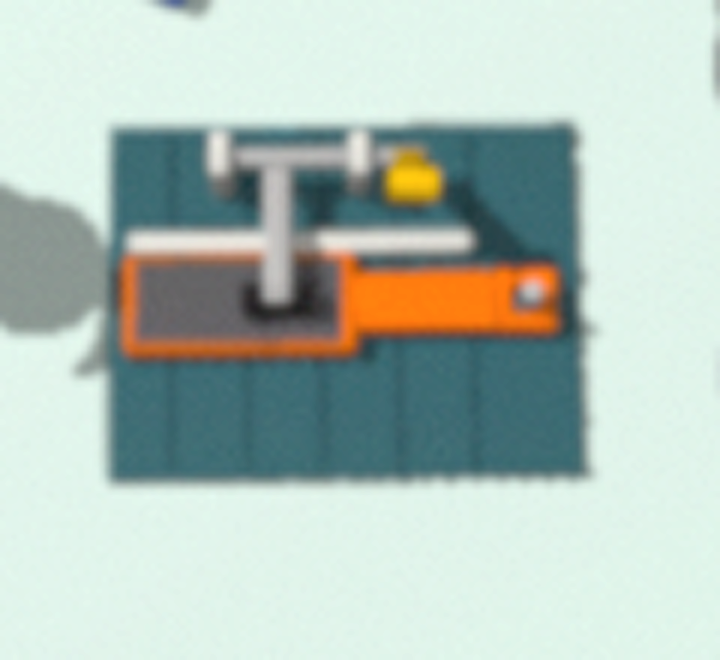

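View pics/top9.png

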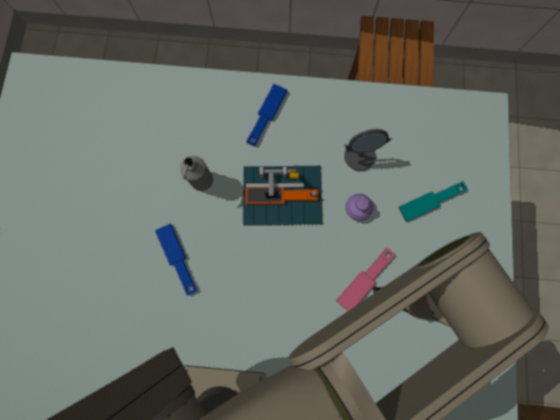

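The roller (top crop 280,297) bears on the blade, and the file is flush on the bar and on its pin. The dispenser (195,170), massager (360,207) and mirror (362,150) are where they were at the start, and the robot is clear. I hand in.

```bash
python3 -c "
from bench import job
print(job.hand_in())"
```

```text
the job is handed in; nothing more can be done
None
```

The file is stowed and the job is handed in, at about 13.4 s on the robot's clock. I pushed the lever back until the arm stayed up, swung the file on its pin against the stop bar, then pushed the lever from behind so the arm snapped down.

**Last checks:** both final views show the roller resting on the blade, the blade edge flush with the white bar and the hole still on the pin. The dispenser, massager, mirror and look-alike files are where they started, and the robot touches nothing.

**Force:** the highest reading at the ends of my moves was about 39 N at the wrist (30 N along x), when the fingertips pressed the file against the bar. I only read the force at those points, so a short higher peak in between is possible.

**What disagreed:**
- The two cameras differed by 3–6 mm, so I averaged them for the dock's place. The heights I measured from the two views came out about 5 mm below the given ones.
- The tool drifted up during two pushes, to z 20 mm at the file and z 82 mm behind the lever. I backed off, lowered it and repeated each push.

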